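# Mount a toroidal transformer on its stud and clamp it

## Robot

A 7-joint arm with a two-finger parallel gripper is mounted at the origin on the work surface. World frame = base frame: x ahead of the robot, y to its left, z up, the work surface at z = 0. Lengths are in m, angles in rad, forces in N, time in s.
With the tool pointing down it reaches from about 0.4 to 0.875 m from the base axis. Payload 6.5 kg.
Tool frame: the origin (TCP) lies on the centre line of the jaws, within the pads' length; the fingertips stand 14 mm ahead of it and the grasp point (between the pads) lies 5 mm behind it; z points along the fingers, x is the direction in which the jaws open and shut, and the axes are right-handed (so a half turn about z gives the same grasp; the last joint's range is limited). The gripper opens to 88 mm and grips with 3 to 60 N. Pads are 18 mm wide; open, the fingers measure 123 mm over their backs; the gripper's body (75 mm by 187 mm) begins 45 mm behind the grasp point.
Start: joints at [1.104, 0.536, -0.004, 1.538, 0.003, 1.067, -0.071], TCP at [0.254, -0.598, 0.253] pointing down, gripper open.
Joint ranges: [-2.7, 2.7], [-0.37, 2.16], [-1.27, 1.26], [0.24, 2.4], [-1.31, 4.45], [0.19, 1.91], [-2.76, 2.76]. Speed limits (rad/s): [2.39, 2.39, 3.14, 3.14, 3.14, 3.14, 3.14].

## Interface

Orientations are given as a unit quaternion [x, y, z, w].
In Python, from cell import get_state, get_image, job_done, recognise, landmark_of gives the robot as it stands.
- The arm moves only by the shell command python3 -m inch 'ROWS' [FORCE]. ROWS is JSON, a list of rows, each an object of numbers: "dx", "dy", "dz": the shift along the tool's x, y, z in mm; "twist": the turn about the tool's z in rad; "jaw": the gripper's target within -1 to 1 (fully open at 1, half-way at 0, shut at -1). In form: [{"dx": .., "dy": .., "dz": .., "twist": .., "jaw": ..}, ...]. A call has exactly 5 rows; each row is the pose to reach, as a shift and turn from the pose measured when the call began, along the tool's axes at that moment; what a row does not reach only later rows make up. A row lasts 1/8 s, in which the tool goes at most 62.5 mm and 10.7 degrees, less where a joint would pass 70% of its speed; a pose out of reach is approached as far as the arm can. A call with a gripper value outside its range is refused whole. The fingers move at their own pace and stop on an object; FORCE is the grip in N (left out, the last holds). Time passes only in rows, so rows that repeat a pose let the fingers close, or fill a call up. It gives the time, the measured TCP pose, the force and the opening at its end, in the units of the state.
- get_state(): the state, without advancing time (a new reading comes with each control period).
- get_image(name): name is "scene" or "side" or "wrist"; returns a dict with "pixels" (400x640x3 uint8, blue, green, red), "K" (3x3 intrinsics, pixels), "cam_to_world" (4x4, takes a point from camera to world coordinates); the wrist camera has in their place "T_tool_cam" (4x4, takes a point from camera to tool coordinates, whose origin is the TCP and whose axes are the tool frame's). Camera axes: x right, y up, looking along -z (the intrinsics and any distortion apply to the point x, -y, -z); pixel columns grow to the right and rows downward; lengths in m; the calibration is good to about 2 mm. The wrist camera is an equidistant fisheye: a pixel r from the principal point sees the ray r / f radians off the axis. A picture is of the moment at which its call begins: read the wrist's pose just before it. There is no depth.
- job_done(): hands the job in, once; it reports no verdict.
Trained networks look in the newest picture that a camera, given by its name, has taken for a name from the list of things; names that differ only in an ending like _2 or _b are one class to them, and where a whole thing is asked for, a point or a joint stands for the part that bears it (a point fixed in the world has none). Each returns a list of dicts, best first, with "score" (0 to 1); they miss things now and then, are a little off and sometimes report something else, mostly with a low value. They report only what shows in the picture. A call takes as long as a camera call. They do not tell look-alikes from the thing itself.
- recognise(camera, name): "position" ([x, y, z] in m, in the coordinates of the camera as it stood for that picture, good to about 4 mm: the middle of the surface that is visible of it).
- landmark_of(camera, name): "position" ([x, y, z] in m, in the coordinates of the camera as it stood for that picture, good to about 4 mm: a listed point, or the origin of a listed thing).
The state is a dict: "time_s": time; "q": joint angles; "joint_velocities": joint speeds; "effort": joint torques, N m; "ee_pos": TCP position; "tcp_rot": TCP orientation; "wrist_force": force on the tool from outside, world axes, zero at the start; "torque": the same for the moment, N m; "finger_gap": opening from 0.0 (shut) to 1.0 (fully open).
Only numpy, scipy, OpenCV 4.12 (cv2) and the standard library are available. Lean on these libraries where they do the work, as an engineer would, in place of code of your own. Each camera call takes 0.05 s, during which the arm holds its last target.

## Task

Mount the copper-wound ring transformer on the aluminium base plate: first slip it over the upright steel stud so that it lies flat on the plate and let go of it, then put the flanged steel clamp sleeve over the same stud, flange down, so that it sits flat on top of the transformer. The small dark ferrite ring and the black dial knob are not part of this job.

Things in the scene. Friction and masses are not known exactly. Their poses are not given: they have to be found in the camera images.
- chassis: Fixed bare aluminium base plate on the bench, 240 x 170 x 10 mm, carrying the stud. Origin on the stud's axis at bench level; z up, x towards its circuit board and rear panel. It reaches 70 mm from the stud in -x, 170 mm in +x, 85 mm to either side. Nothing stands on it within 90 mm of the stud; the parts beyond are up to 40 mm high.
- stud_foot (a point): Foot of the fixed upright steel stud: point on its axis at the plate's top face, 10 mm above the bench; z up along the stud. The stud rises 62 mm above the plate: a centring boss of 24 mm diameter (6 mm high, then tapering until 16 mm up), then 12 mm diameter, the top 6 mm tapering to a blunt 5 mm point.
- toroid_mid (a point): Toroidal transformer: ring wound with copper wire, lying flat and loose on the bench. Outer diameter 60 mm, hole 30 mm, height 30 mm, about 0.3 kg. The point is its centre, 15 mm above its underside; z up along the ring's axis. Fully home this point is 15 mm above the plate; the boss centres the ring to about 3 mm.
- clamp_mid (a point): Clamp sleeve: loose turned steel part standing flange down on the bench. Flange 48 mm diameter, 6 mm thick; above it a round hub of 34 mm diameter, total height 28 mm; bore 22 mm right through; about 0.09 kg. The point is on its axis, 14 mm above its underside; z up, away from the flange. Resting on the transformer this point is 44 mm above the plate.
Not all that is in view belongs to the job. What is shaped like the part that bears toroid_mid but purple or red is not meant.

How it is judged:
On the way, in this order (a step that is already met when the one before it is completed fails the run):
1. the transformer lies home over the stud, flat on the plate (horizontal distance between toroid_mid and stud_foot below 0.01 m and z of toroid_mid in the frame of stud_foot below 0.02 m and angle between toroid_mid's own z axis and vertical below 0.17 rad), for 0.2 s.
2. the clamp sleeve sits over the stud on top of the transformer (horizontal distance between clamp_mid and stud_foot below 0.01 m and z of clamp_mid in the frame of stud_foot below 0.05 m and angle between clamp_mid's own z axis and vertical below 0.17 rad), for 0.2 s.
At the end, for the whole second after the job is handed in: Transformer over the stud: centre within 10 mm of the stud's axis and under 20 mm above the plate (home 15). Clamp sleeve over the stud on top of it, flange down: centre within 10 mm of the axis and 38 to 50 mm above the plate (home 44). Both upright within about 10 degrees (all of step 1 and all of step 2 and z of clamp_mid in the frame of stud_foot above 0.038 m); the robot touches nothing.
It also fails if it takes over 53 s, if anything falls off the work surface, if the arm or the gripper's body presses on something with over 40 N, if the wrist force passes 120 N, or if a joint passes its speed limit or range.

## Working session

There is one attempt and no reset: what is moved stays moved. The work goes in short steps, Python scripts to look and compute and a shell command to move; the robot and the scene stay as the last step left them, time stands still between calls to the robot, and variables do not carry over. Pictures are saved under pics/ and viewed, and the job is handed in when it is done.

```bash
mkdir -p pics; ls
cat > h.py <<'E'
import numpy as np, cv2
from cell import *
from scipy.spatial.transform import Rotation as R
def tw():
    s=get_state(); T=np.eye(4); T[:3,:3]=R.from_quat(s['tcp_rot']).as_matrix(); T[:3,3]=s['ee_pos']; return T
def look(cam,names=(),fn=None):
    T=tw(); im=get_image(cam)
    M=im['cam_to_world'] if 'cam_to_world' in im else T@np.array(im['T_tool_cam'])
    M=np.array(M)
    if fn: cv2.imwrite('pics/'+fn,im['pixels'])
    for n,f in names:
        for d in f(cam,n):
            p=M@np.r_[d['position'],1]
            print(cam,n,f.__name__,round(d['score'],2),p[:3].round(4))
    return im,M,T
E
python3 - <<'E'
from h import *
s=get_state(); print(s)
L=landmark_of;r=recognise
for c in ('scene','side','wrist'):
    im,M,T=look(c,[('stud_foot',L),('toroid_mid',L),('clamp_mid',L),('toroid_mid',r)],c+'0.png'); print(M.round(3).tolist(),np.array(im['K']).round(1).tolist())
E
```

```text
pics
{'time_s': 0.0, 'q': array([ 1.10380269,  0.53716352, -0.00440424,  1.53883284,  0.00266056,
        1.0672759 , -0.07118111]), 'joint_velocities': array([ 0.00097767, -0.00026175,  0.00076863,  0.00033931,  0.00056843,
        0.00021196,  0.00038406]), 'effort': array([-1.13927505e-03, -5.70993984e+01,  9.90062244e-01, -2.51610017e+01,
       -5.63237211e-02,  1.79151690e-02,  2.04137882e-04]), 'ee_pos': array([ 0.25332931, -0.59798821,  0.25185681]), 'tcp_rot': array([ 8.33736022e-01, -5.52162606e-01, -7.47236140e-04, -3.78882001e-04]), 'wrist_force': array([ 0.8757693 , -0.49333068,  0.75679243]), 'torque': array([ 0.00125938, -0.01972353,  0.03169782]), 'finger_gap': 1.0002757693760125}
scene stud_foot call 0.74 [0.6009 0.0477 0.0104]
scene toroid_mid call 0.76 [ 0.5646 -0.3144  0.0145]
scene toroid_mid call 0.7 [ 0.5662 -0.2116  0.0134]
scene toroid_mid call 0.67 [ 0.4463 -0.3042  0.0119]
scene clamp_mid call 0.76 [0.5763 0.3173 0.0131]
scene toroid_mid call 0.91 [ 0.5711 -0.2098  0.0265]
scene toroid_mid call 0.75 [ 0.4531 -0.3009  0.0208]
scene toroid_mid call 0.69 [0.66
[... 256 characters left out ...]
d call 0.68 [ 0.5604 -0.2082  0.0125]
side toroid_mid call 0.64 [ 0.5638 -0.3155  0.0153]
side toroid_mid call 0.55 [ 0.4482 -0.3047  0.0117]
side clamp_mid call 0.83 [0.5776 0.3195 0.0133]
side toroid_mid call 0.68 [ 0.4443 -0.2885  0.0231]
side toroid_mid call 0.51 [ 0.5612 -0.2978  0.024 ]
side toroid_mid call 0.49 [ 0.5545 -0.1949  0.0256]
[[-0.866, 0.293, -0.406, 0.083], [-0.501, -0.517, 0.694, 0.721], [-0.007, 0.804, 0.595, 0.684], [0.0, 0.0, 0.0, 1.0]] [[388.9, 0.0, 317.2], [0.0, 388.9, 194.9], [0.0, 0.0, 1.0]]
[[0.389, 0.876, 0.283, 0.326], [-0.921, 0.371, 0.119, -0.567], [-0.001, -0.307, 0.952, 0.385], [0.0, 0.0, 0.0, 1.0]] [[309.7, 0.0, 320.9], [0.0, 309.7, 196.9], [0.0, 0.0, 1.0]]
```

View pics/scene0.png

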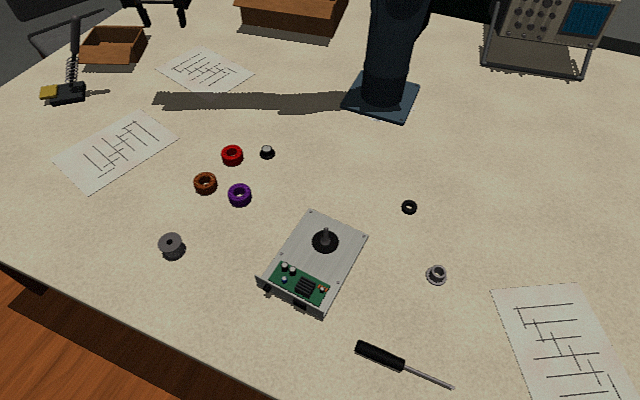

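View pics/side0.png

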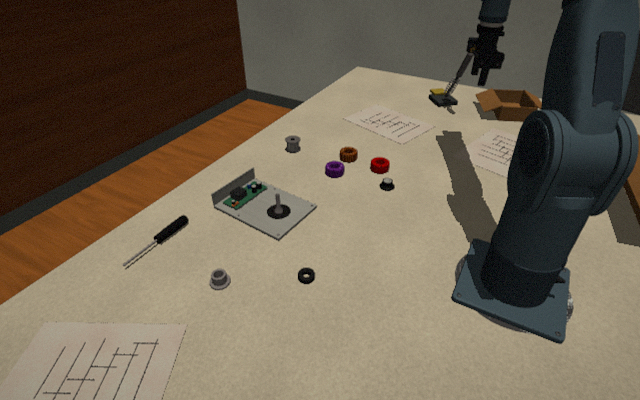

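Run:
```python
from h import *
import cv2
for c,pts in (('scene',[(0.5646,-0.3144),(0.5662,-0.2116),(0.4463,-0.3042),(.577,.318),(.6015,.0495)]),('side',[(0.5646,-0.3144),(0.5662,-0.2116),(0.4463,-0.3042),(.577,.318),(.6015,.0495)])):
    im=cv2.imread(f'pics/{c}0.png')
    g=get_image(c); M=np.linalg.inv(np.array(g['cam_to_world'])); K=np.array(g['K'])
    for x,y in pts:
        p=M@[x,y,.015,1]; u=K@[p[0],-p[1],-p[2]]; u=u/u[2]; print(c,(x,y),u[:2].round())
```

```text
scene (0.5646, -0.3144) [205. 182.]
scene (0.5662, -0.2116) [238. 195.]
scene (0.4463, -0.3042) [232. 154.]
scene (0.577, 0.318) [437. 273.]
scene (0.6015, 0.0495) [325. 240.]
side (0.5646, -0.3144) [349. 154.]
side (0.5662, -0.2116) [334. 168.]
side (0.4463, -0.3042) [380. 164.]
side (0.577, 0.318) [219. 277.]
side (0.6015, 0.0495) [278. 209.]
```

Three ring-shaped parts show in the scene picture: copper/orange at (205,182), purple at (239,195) and red at (232,155). Only the copper one fits the description. The clamp is at (437,273), the stud at (325,240), the ferrite ring at (409,207) and the knob at (267,152). I'll confirm the copper ring in an enlarged crop.

Run:
```python
import cv2,numpy as np
a=cv2.imread('pics/scene0.png');b=cv2.imread('pics/side0.png')
A=cv2.resize(a[135:225,165:285],(480,360),interpolation=3)
B=cv2.resize(a[225:300,390:490],(320,240),interpolation=3);C=cv2.resize(a[195:325,250:375],(320,333),interpolation=3)
o=np.zeros((580,800,3),np.uint8);o[:360,:480]=A;o[:240,480:]=B;o[245:578,480:]=C
cv2.imwrite('pics/crop.png',o)
```

```text
(no output)
```

View pics/crop.png

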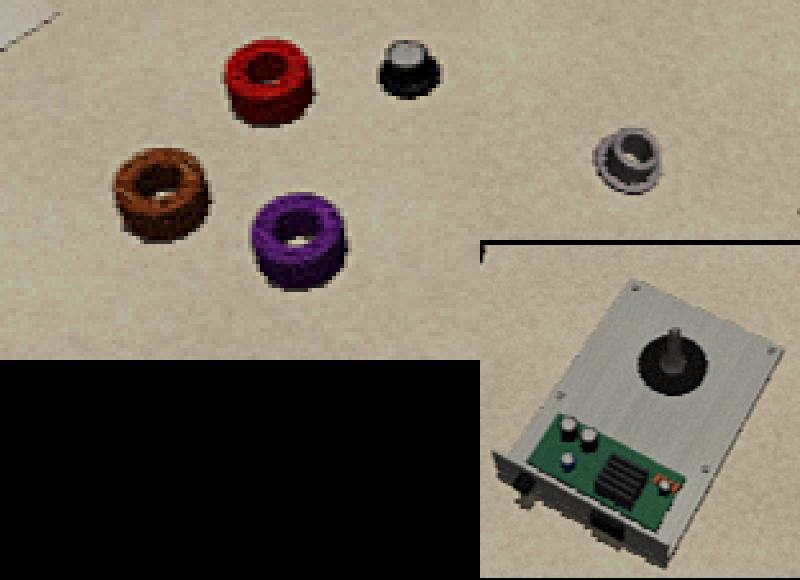

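Confirmed: the copper ring at crop (160,195) is the transformer; the other two are purple and red. Next I'll move above it.

```bash
cat >> h.py <<'E'
def go(x,y,z):
    T=tw(); d=T[:3,:3].T@(np.array([x,y,z])-T[:3,3])*1000
    print('tcp',T[:3,3].round(4),'jaw deg',np.degrees(np.arctan2(T[1,0],T[0,0])).round(1),'tilt',T[:3,2].round(4),'-> dx dy dz',d.round(1), 't',get_state()['time_s'])
E
python3 - <<'E'
from h import *
go(.563,-.314,.19)
E
```

```text
tcp [ 0.2536 -0.5985  0.2527] jaw deg -67.0 tilt [-0. -0. -1.] -> dx dy dz [-141.2 -395.9   62.7] t 0.85
```

```bash
python3 -m inch '[{"dx":-20,"dy":-55,"dz":10,"twist":-0.1,"jaw":1},{"dx":-40,"dy":-112,"dz":18,"twist":-0.2,"jaw":1},{"dx":-60,"dy":-168,"dz":27,"twist":-0.3,"jaw":1},{"dx":-80,"dy":-224,"dz":36,"twist":-0.4,"jaw":1},{"dx":-100,"dy":-280,"dz":45,"twist":-0.4,"jaw":1}]' 30
python3 - <<'E'
from h import *
go(.563,-.314,.17)
E
```

```text
time_s: 1.48
ee_pos: [0.4736, -0.396, 0.2077]
tcp_rot: [0.927, -0.375, 0.0, 0.0]
wrist_force: [0.3, -0.4, 0.6]
finger_gap: 0.998
tcp [ 0.4736 -0.396   0.2077] jaw deg -44.1 tilt [ 5.e-04 -4.e-04 -1.e+00] -> dx dy dz [   7.2 -121.1   37.7] t 1.475
```

```bash
python3 -m inch '[{"dx":3,"dy":-50,"dz":15,"jaw":1},{"dx":5,"dy":-95,"dz":25,"jaw":1},{"dx":7,"dy":-121,"dz":37,"jaw":1},{"dx":7,"dy":-121,"dz":37,"jaw":1},{"dx":7,"dy":-121,"dz":37,"jaw":1}]'
python3 - <<'E'
from h import *
L=landmark_of;r=recognise
for c in ('wrist','scene','side'):
    look(c,[('toroid_mid',L)],c+'1.png')
go(.563,-.314,.019)
E
```

```text
wrist toroid_mid call 0.97 [ 0.5626 -0.3107  0.0157]
scene toroid_mid call 0.84 [ 0.5643 -0.2095  0.0161]
scene toroid_mid call 0.8 [ 0.5655 -0.3181  0.0126]
scene toroid_mid call 0.56 [ 0.4437 -0.304   0.0115]
side toroid_mid call 0.83 [ 0.5598 -0.2081  0.0156]
side toroid_mid call 0.74 [ 0.4473 -0.2998  0.0154]
tcp [ 0.4712 -0.3987  0.2078] jaw deg -44.2 tilt [-7.0e-04 -1.1e-03 -1.0e+00] -> dx dy dz [   6.6 -124.9  188.7] t 1.775invalid input
```

View pics/wrist1.png

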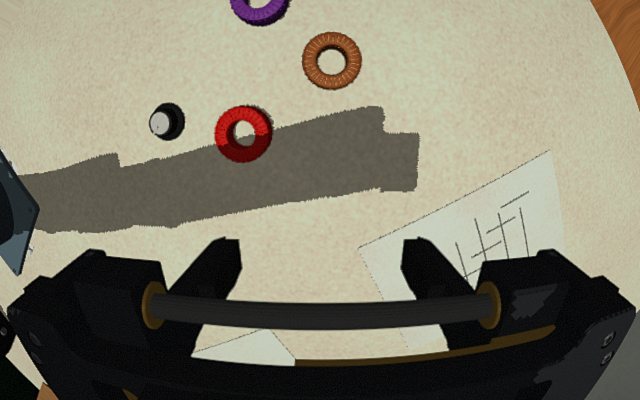

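The wrist picture shows copper at (331,60), red at (244,133), purple at (258,5) and the knob at (167,121). The move was refused because I left out the twist. I'll send it again.

```bash
python3 -m inch '[{"dx":3,"dy":-50,"dz":10,"twist":0,"jaw":1},{"dx":5,"dy":-90,"dz":20,"twist":0,"jaw":1},{"dx":6,"dy":-110,"dz":25,"twist":0,"jaw":1},{"dx":6,"dy":-110,"dz":25,"twist":0,"jaw":1},{"dx":6,"dy":-110,"dz":25,"twist":0,"jaw":1}]'
cat >> h.py <<'E'
def wray(u,v,z,im,M):
    K=np.array(im['K']); a=(u-K[0,2])/K[0,0]; b=(v-K[1,2])/K[1,1]; r=np.hypot(a,b); s=np.sin(r)/r if r>0 else 1
    d=M[:3,:3]@np.array([a*s,-b*s,-np.cos(r)]); return M[:3,3]+d*(z-M[2,3])/d[2]
def wproj(p,im,M):
    K=np.array(im['K']); c=np.linalg.inv(M)@np.r_[p,1]; x,y,z=c[0],-c[1],-c[2]; h=np.hypot(x,y); th=np.arctan2(h,z)
    return K[0,2]+K[0,0]*th*x/h, K[1,2]+K[1,1]*th*y/h
E
python3 - <<'E'
from h import *
L=landmark_of;r=recognise
im,M,T=look('wrist',[('toroid_mid',L)],'wrist2.png')
px=im['pixels'].astype(int); hsv=cv2.cvtColor(im['pixels'],cv2.COLOR_BGR2HSV)
m=cv2.inRange(hsv,(5,120,60),(20,255,255)); n,lab,st,ce=cv2.connectedComponentsWithStats(m)
for i in range(1,n):
    if st[i,4]>200: print(st[i],ce[i].round(1),wray(*ce[i],.03,im,M).round(4))
go(.563,-.312,.019)
E
```

```text
time_s: 2.4
ee_pos: [0.5506, -0.3267, 0.183]
tcp_rot: [0.926, -0.378, -0.0, 0.002]
wrist_force: [-0.8, -0.7, 0.2]
finger_gap: 0.999
wrist toroid_mid call 0.98 [ 0.5626 -0.2095  0.0135]
wrist toroid_mid call 0.91 [ 0.5632 -0.3134  0.0182]
wrist toroid_mid call 0.7 [ 0.4449 -0.3059  0.0176]
[ 569    0   71  165 5098] [617.2  50.5] [ 0.9573 -0.463   0.03  ]
[306 133  34  18 277] [322.9 141.9] [ 0.5793 -0.2988  0.03  ]
[301 177  39  18 250] [320.9 185.5] [ 0.5485 -0.3274  0.03  ]
tcp [ 0.5509 -0.3263  0.1831] jaw deg -44.4 tilt [-0.001  -0.0025 -1.    ] -> dx dy dz [ -1.5 -19.1 164.1] t 2.5
```

View pics/wrist2.png

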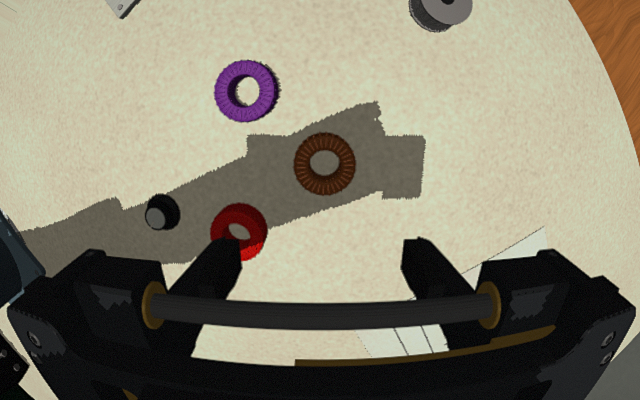

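Copper ring in the wrist picture is centred at about (324,163). That puts it at (0.5635,-0.3135), which agrees with the other estimates. I'll descend over it, staying clear of the purple and red rings.

```bash
python3 -m inch '[{"dx":-1,"dy":-18,"dz":50,"twist":0,"jaw":1},{"dx":-1,"dy":-18,"dz":90,"twist":0,"jaw":1},{"dx":-1,"dy":-18,"dz":110,"twist":0,"jaw":1},{"dx":-1,"dy":-18,"dz":115,"twist":0,"jaw":1},{"dx":-1,"dy":-18,"dz":115,"twist":0,"jaw":1}]'
python3 - <<'E'
from h import *
im,M,T=look('wrist',[('toroid_mid',landmark_of)],'wrist3.png')
print(wproj([.5635,-.3135,.03],im,M), wproj(T[:3,3]-[0,0,.02],im,M))
go(.5635,-.3135,.0185)
E
```

```text
time_s: 3.12
ee_pos: [0.5631, -0.3139, 0.0692]
tcp_rot: [0.926, -0.378, 0.001, 0.002]
wrist_force: [-0.0, 0.5, -0.2]
finger_gap: 1.0
wrist toroid_mid call 0.77 [ 0.5654 -0.2111  0.0126]
wrist toroid_mid call 0.73 [ 0.5633 -0.3146  0.0154]
(np.float64(322.23984267546933), np.float64(232.989457630343)) (np.float64(322.5007132551814), np.float64(248.35954770135942))
tcp [ 0.5635 -0.3138  0.0697] jaw deg -44.4 tilt [ 0.0012 -0.0037 -1.    ] -> dx dy dz [-0.4 -0.3 51.2] t 3.225
```

View pics/wrist3.png

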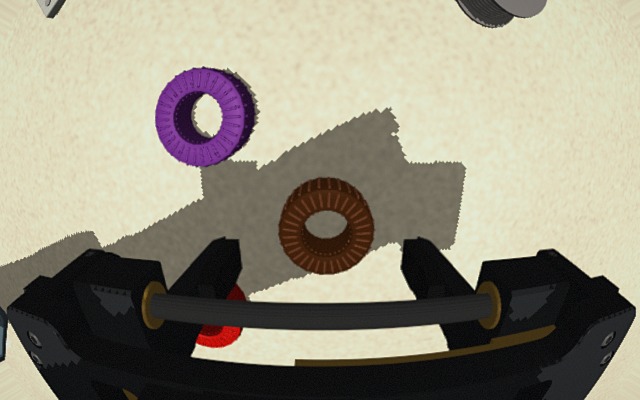

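The copper ring is at (326,229) between the open fingers, about 2 mm forward of the projected centre. Red and purple are clear of the fingers.

```bash
python3 -m inch '[{"dx":1,"dy":-2,"dz":25,"twist":0,"jaw":1},{"dx":1,"dy":-2,"dz":42,"twist":0,"jaw":1},{"dx":1,"dy":-2,"dz":50,"twist":0,"jaw":1},{"dx":1,"dy":-2,"dz":51,"twist":0,"jaw":0.5},{"dx":1,"dy":-2,"dz":51,"twist":0,"jaw":0}]' 30; python3 -m inch '[{"dx":0,"dy":0,"dz":0,"twist":0,"jaw":-0.3},{"dx":0,"dy":0,"dz":0,"twist":0,"jaw":-0.3},{"dx":0,"dy":0,"dz":0,"twist":0,"jaw":-0.3},{"dx":0,"dy":0,"dz":0,"twist":0,"jaw":-0.3},{"dx":0,"dy":0,"dz":0,"twist":0,"jaw":-0.3}]' 30
```

```text
time_s: 3.85
ee_pos: [0.566, -0.3134, 0.0189]
tcp_rot: [0.926, -0.378, 0.002, 0.002]
wrist_force: [-0.7, 0.4, -0.1]
finger_gap: 0.796
time_s: 4.47
ee_pos: [0.5666, -0.3138, 0.0195]
tcp_rot: [0.926, -0.378, 0.002, 0.002]
wrist_force: [1.7, -1.7, 4.0]
finger_gap: 0.671
```

Gripped: the opening is about 59 mm. Now lifting.

```bash
python3 -m inch '[{"dx":0,"dy":0,"dz":-20,"twist":0,"jaw":-0.3},{"dx":0,"dy":0,"dz":-60,"twist":0,"jaw":-0.3},{"dx":0,"dy":0,"dz":-110,"twist":0,"jaw":-0.3},{"dx":0,"dy":0,"dz":-140,"twist":0,"jaw":-0.3},{"dx":0,"dy":0,"dz":-140,"twist":0,"jaw":-0.3}]' 40
python3 - <<'E'
from h import *
L=landmark_of
im,M,T=look('wrist',[('toroid_mid',L),('stud_foot',L)],'wrist4.png'); print(T[:3,3], (T[:3,:3].T@([0,0,0]-T[:3,3])).round(3))
for c in ('scene','side'): look(c,[('toroid_mid',L),('stud_foot',L)],c+'4.png')
print(get_state()['wrist_force'],get_state()['finger_gap'])
go(.600,.049,.16)
E
```

```text
time_s: 5.1
ee_pos: [0.5671, -0.3135, 0.1621]
tcp_rot: [0.926, -0.378, 0.004, 0.002]
wrist_force: [0.2, 0.4, -4.1]
finger_gap: 0.674
wrist toroid_mid call 0.91 [ 0.4437 -0.3081  0.0162]
wrist toroid_mid call 0.66 [ 0.562  -0.3125  0.1577]
wrist toroid_mid call 0.61 [ 0.5629 -0.2106  0.0137]
[ 0.56707362 -0.31352895  0.16214169] [-0.626  0.173  0.156]
scene toroid_mid call 0.89 [ 0.563  -0.3164  0.1506]
scene toroid_mid call 0.72 [ 0.4407 -0.3041  0.0119]
scene toroid_mid call 0.56 [ 0.5665 -0.2129  0.0147]
scene toroid_mid call 0.31 [0.5749 0.3206 0.0126]
side toroid_mid call 0.79 [ 0.5603 -0.2063  0.0151]
side toroid_mid call 0.79 [ 0.4501 -0.303   0.0168]
side toroid_mid call 0.64 [ 0.5623 -0.3126  0.1559]
side stud_foot call 0.66 [0.6013 0.0517 0.0118]
[ 0.28273404 -0.30371179 -3.72282397] 0.6690671644719922
tcp [ 0.5657 -0.3129  0.1585] jaw deg -44.4 tilt [ 0.0015 -0.0038 -1.    ] -> dx dy dz [-228.9 -282.4   -2.9] t 5.55
```

View pics/wrist4.png

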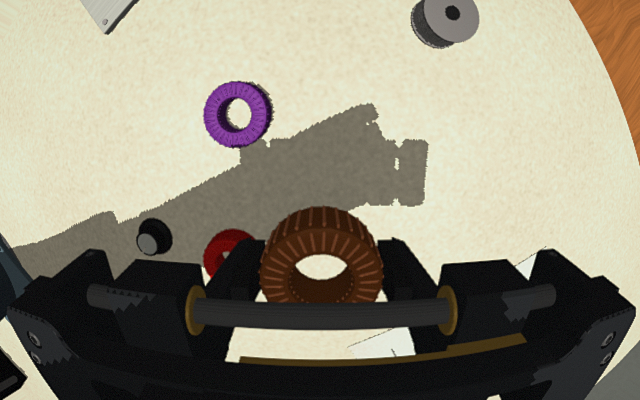

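The ring is held and level, visible in the wrist picture at (322,262). Now carrying it towards the stud.

```bash
python3 -m inch '[{"dx":-30,"dy":-32,"dz":-3,"twist":0,"jaw":-0.3},{"dx":-75,"dy":-75,"dz":-3,"twist":0,"jaw":-0.3},{"dx":-120,"dy":-115,"dz":-3,"twist":0,"jaw":-0.3},{"dx":-165,"dy":-150,"dz":-3,"twist":0,"jaw":-0.3},{"dx":-195,"dy":-170,"dz":-3,"twist":0,"jaw":-0.3}]'; python3 -m inch '[{"dx":-20,"dy":-15,"dz":0,"twist":0,"jaw":-0.3},{"dx":-20,"dy":-15,"dz":0,"twist":0,"jaw":-0.3},{"dx":-20,"dy":-15,"dz":0,"twist":0,"jaw":-0.3},{"dx":-20,"dy":-15,"dz":0,"twist":0,"jaw":-0.3},{"dx":-20,"dy":-15,"dz":0,"twist":0,"jaw":-0.3}]';python3 - <<'E'
from h import *
L=landmark_of
im,M,T=look('wrist',[('toroid_mid',L),('stud_foot',L)],'wrist5.png'); print(T[:3,3])
for p in ([.601,.05,.01],[.601,.05,.072]): print(wproj(p,im,M))
for c in ('scene','side'): look(c,[('toroid_mid',L),('stud_foot',L)],c+'5.png')
go(.600,.049,.16)
E
```

```text
time_s: 6.18
ee_pos: [0.5452, -0.0513, 0.1604]
tcp_rot: [0.926, -0.376, 0.001, 0.001]
wrist_force: [0.6, -0.1, -3.7]
finger_gap: 0.674
time_s: 6.8
ee_pos: [0.5414, -0.0276, 0.1603]
tcp_rot: [0.926, -0.377, 0.001, 0.001]
wrist_force: [-0.1, -0.5, -3.9]
finger_gap: 0.67
wrist toroid_mid call 0.85 [ 0.5378 -0.0248  0.1581]
wrist toroid_mid call 0.58 [ 0.5629 -0.2083  0.0144]
wrist stud_foot call 0.6 [0.6029 0.0501 0.0092]
[ 0.54138733 -0.02759942  0.16029031]
(np.float64(308.52198401622144), np.float64(80.32186089574712))
(np.float64(305.2242634154481), np.float64(74.83958479402735))
scene toroid_mid call 0.91 [ 0.4442 -0.3046  0.0093]
scene toroid_mid call 0.8 [ 0.541  -0.0281  0.1538]
scene stud_foot call 0.85 [0.6004 0.0498 0.0078]
side toroid_mid call 0.58 [ 0.5623 -0.2067  0.0137]
side toroid_mid call 0.46 [ 0.5383 -0.0263  0.1595]
side toroid_mid call 0.17 [ 0.6044  0.0471 -0.0035]
side stud_foot call 0.73 [0.5998 0.0519 0.0071]
tcp [ 0.5413 -0.0266  0.1604] jaw deg -44.2 tilt [ 0.0017 -0.0025 -1.    ] -> dx dy dz [-10.7 -95.1   0.3] t 7.25
```

View pics/wrist5.png

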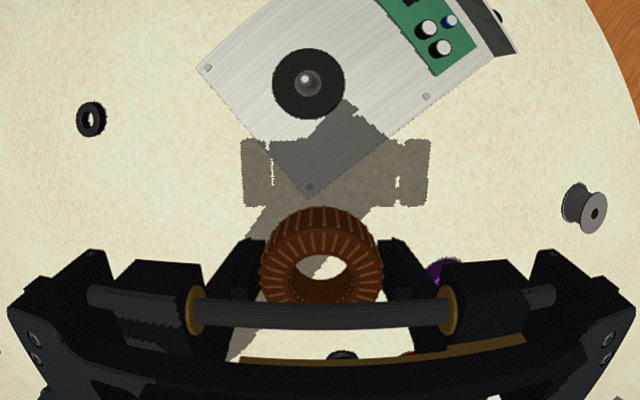

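The stud is in the wrist picture at (308,82), within 3 px of its projection. The ring sits about 2.5 mm in -x from the TCP, so the TCP target is about (0.603,0.0495).

```bash
python3 - <<'E'
from h import *
go(.603,.0495,.115)
E
python3 -m inch '[{"dx":-3,"dy":-30,"dz":0,"twist":0,"jaw":-0.3},{"dx":-6,"dy":-65,"dz":10,"twist":0,"jaw":-0.3},{"dx":-9,"dy":-90,"dz":20,"twist":0,"jaw":-0.3},{"dx":-9,"dy":-97,"dz":35,"twist":0,"jaw":-0.3},{"dx":-9,"dy":-97,"dz":42,"twist":0,"jaw":-0.3}]'
python3 - <<'E'
from h import *
L=landmark_of
for c in ('wrist','scene','side'): look(c,[('toroid_mid',L),('stud_foot',L)],c+'6.png')
go(.603,.0495,.115)
a=cv2.imread('pics/scene6.png')[170:290,250:410];b=cv2.imread('pics/side6.png')[130:250,200:360]
cv2.imwrite('pics/c6.png',np.hstack([cv2.resize(i,(400,300),interpolation=3) for i in(a,b)]))
E
```

```text
tcp [ 0.5413 -0.0266  0.1604] jaw deg -44.2 tilt [ 0.0017 -0.0025 -1.    ] -> dx dy dz [ -9.  -97.6  45.3] t 7.25
time_s: 7.88
ee_pos: [0.6016, 0.0485, 0.1168]
tcp_rot: [0.926, -0.376, 0.0, 0.002]
wrist_force: [-0.4, -0.5, -4.0]
finger_gap: 0.671
wrist toroid_mid call 0.93 [0.5977 0.0499 0.1134]
wrist stud_foot call 0.83 [0.6004 0.0462 0.01  ]
wrist stud_foot call 0.54 [0.5725 0.3195 0.015 ]
scene toroid_mid call 0.68 [ 0.5665 -0.2103  0.0146]
scene toroid_mid call 0.58 [ 0.4455 -0.3045  0.0103]
scene toroid_mid call 0.56 [0.6007 0.0471 0.1113]
scene stud_foot call 0.84 [0.6029 0.0494 0.0099]
side toroid_mid call 0.59 [ 0.5596 -0.207   0.0123]
side toroid_mid call 0.54 [ 0.4489 -0.3021  0.0156]
side toroid_mid call 0.41 [0.5997 0.0487 0.1183]
side stud_foot call 0.75 [0.6033 0.0516 0.0076]
tcp [0.6028 0.0488 0.1188] jaw deg -44.3 tilt [ 0.0024 -0.0026 -1.    ] -> dx dy dz [-0.4 -0.7  3.8] t 8.325
```

View pics/c6.png

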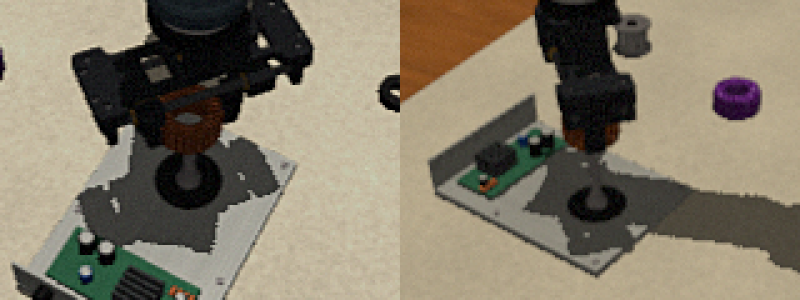

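View pics/wrist6.png

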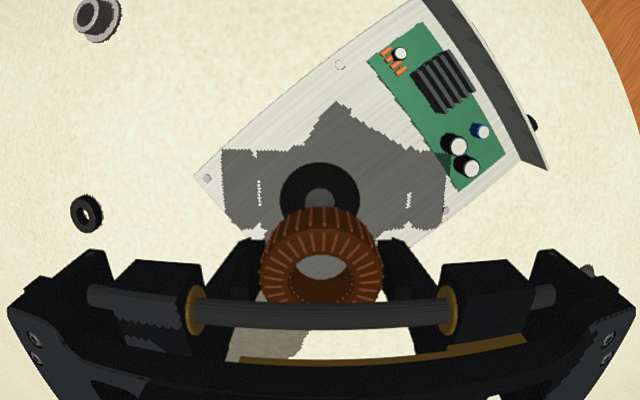

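The ring is over the stud to within about 2 mm in all views. I'll lower it part way and watch the force.

```bash
python3 -m inch '[{"dx":1,"dy":-1.5,"dz":10,"twist":0,"jaw":-0.3},{"dx":1,"dy":-1.5,"dz":22,"twist":0,"jaw":-0.3},{"dx":1,"dy":-1.5,"dz":34,"twist":0,"jaw":-0.3},{"dx":1,"dy":-1.5,"dz":46,"twist":0,"jaw":-0.3},{"dx":1,"dy":-1.5,"dz":56,"twist":0,"jaw":-0.3}]';  python3 - <<'E'
from h import *
L=landmark_of
for c in ('wrist','scene','side'): look(c,[('toroid_mid',L),('stud_foot',L)],c+'7.png')
go(.603,.0495,.0295)
a=cv2.imread('pics/scene7.png')[170:290,250:410];b=cv2.imread('pics/side7.png')[130:250,200:360];w=cv2.imread('pics/wrist7.png')
cv2.imwrite('pics/c7.png',np.vstack([np.hstack([cv2.resize(i,(400,300),interpolation=3) for i in(a,b)]),cv2.resize(w[150:350,120:520],(800,300))]))
E
```

```text
time_s: 8.95
ee_pos: [0.6044, 0.049, 0.0617]
tcp_rot: [0.926, -0.377, 0.001, 0.001]
wrist_force: [-0.2, -1.2, -4.1]
finger_gap: 0.672
wrist toroid_mid call 0.56 [0.5995 0.0491 0.0587]
scene toroid_mid call 0.81 [0.6027 0.0495 0.0563]
scene toroid_mid call 0.74 [ 0.4448 -0.3013  0.0117]
scene toroid_mid call 0.67 [ 0.565  -0.2122  0.0143]
scene stud_foot call 0.75 [0.6009 0.0523 0.0089]
scene stud_foot call 0.24 [0.5768 0.3195 0.0132]
side toroid_mid call 0.74 [ 0.4478 -0.3046  0.0148]
side toroid_mid call 0.67 [ 0.5612 -0.2072  0.0146]
side toroid_mid call 0.58 [0.6017 0.0503 0.0597]
side stud_foot call 0.83 [0.6008 0.0533 0.0104]
tcp [0.605  0.0491 0.0633] jaw deg -44.3 tilt [ 0.0032 -0.0025 -1.    ] -> dx dy dz [-1.9  1.1 33.8] t 9.4
```

View pics/c7.png

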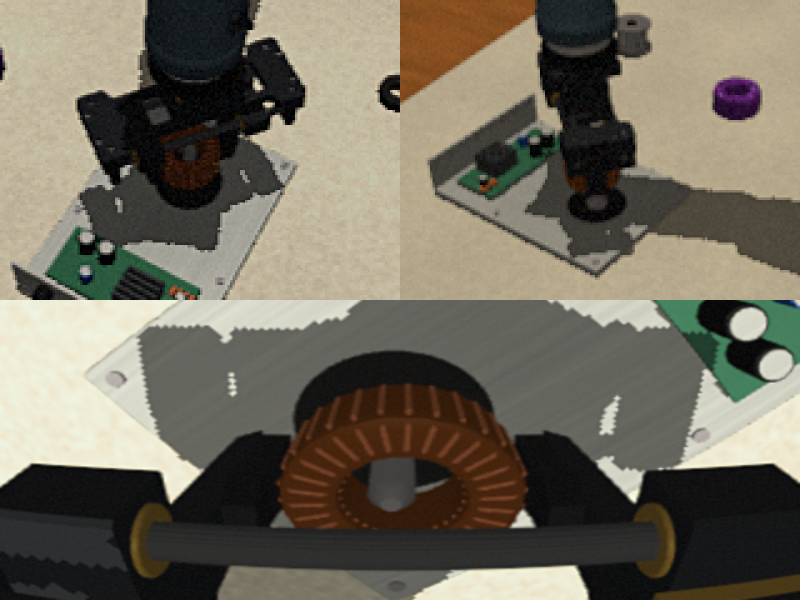

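The stud stands inside the hole at crop (392,490), about 2 mm left of the hole's centre. I'll correct by -2 mm in dx and lower to home.

```bash
python3 -m inch '[{"dx":-2,"dy":1,"dz":6,"twist":0,"jaw":-0.3},{"dx":-2,"dy":1,"dz":13,"twist":0,"jaw":-0.3},{"dx":-2,"dy":1,"dz":20,"twist":0,"jaw":-0.3},{"dx":-2,"dy":1,"dz":26,"twist":0,"jaw":-0.3},{"dx":-2,"dy":1,"dz":30,"twist":0,"jaw":-0.3}]';  python3 - <<'E'
from h import *
go(.603,.0495,.0295); print(get_state()['wrist_force'])
E
```

```text
time_s: 10.02
ee_pos: [0.6028, 0.0496, 0.0326]
tcp_rot: [0.926, -0.377, 0.002, 0.001]
wrist_force: [0.3, -0.4, -3.5]
finger_gap: 0.669
tcp [0.6028 0.0496 0.0326] jaw deg -44.3 tilt [ 0.0027 -0.0026 -1.    ] -> dx dy dz [ 0.2 -0.1  3.1] t 10.025
[ 0.25287163 -0.4313546  -3.53606166]
```

```bash
python3 -m inch '[{"dx":0,"dy":0,"dz":1.5,"twist":0,"jaw":-0.3},{"dx":0,"dy":0,"dz":3,"twist":0,"jaw":-0.3},{"dx":0,"dy":0,"dz":3.5,"twist":0,"jaw":-0.3},{"dx":0,"dy":0,"dz":3.5,"twist":0,"jaw":0.5},{"dx":0,"dy":0,"dz":3.5,"twist":0,"jaw":1}]'; python3 -m inch '[{"dx":0,"dy":0,"dz":0,"twist":0,"jaw":1},{"dx":0,"dy":0,"dz":0,"twist":0,"jaw":1},{"dx":0,"dy":0,"dz":0,"twist":0,"jaw":1},{"dx":0,"dy":0,"dz":-15,"twist":0,"jaw":1},{"dx":0,"dy":0,"dz":-35,"twist":0,"jaw":1}]';  python3 - <<'E'
from h import *
L=landmark_of
go(.6027,.0495,.16)
for c in ('wrist','scene','side'): look(c,[('toroid_mid',L)],c+'8.png')
a=cv2.imread('pics/scene8.png')[170:290,250:410];b=cv2.imread('pics/side8.png')[130:250,200:360];w=cv2.imread('pics/wrist8.png')
cv2.imwrite('pics/c8.png',np.vstack([np.hstack([cv2.resize(i,(400,300),interpolation=3) for i in(a,b)]),cv2.resize(w[150:350,120:520],(800,300))]))
E
```

```text
time_s: 10.65
ee_pos: [0.6034, 0.0497, 0.0296]
tcp_rot: [0.926, -0.377, 0.002, 0.0]
wrist_force: [0.0, -0.1, -0.0]
finger_gap: 0.842
time_s: 11.28
ee_pos: [0.6032, 0.0498, 0.0658]
tcp_rot: [0.926, -0.377, 0.002, 0.0]
wrist_force: [0.3, 0.2, -0.0]
finger_gap: 0.997
tcp [0.6032 0.0498 0.0658] jaw deg -44.3 tilt [ 0.0038 -0.0024 -1.    ] -> dx dy dz [  0.2   0.5 -94.2] t 11.275
wrist toroid_mid call 0.71 [0.5989 0.0506 0.0248]
scene toroid_mid call 0.92 [0.6015 0.0485 0.0232]
scene toroid_mid call 0.83 [ 0.5666 -0.2104  0.0146]
scene toroid_mid call 0.58 [ 0.4445 -0.3023  0.0123]
side toroid_mid call 0.82 [ 0.5611 -0.2082  0.0132]
side toroid_mid call 0.74 [0.6025 0.051  0.0281]
side toroid_mid call 0.67 [ 0.6021  0.0444 -0.0028]
side toroid_mid call 0.51 [ 0.4476 -0.3057  0.0134]
```

View pics/c8.png

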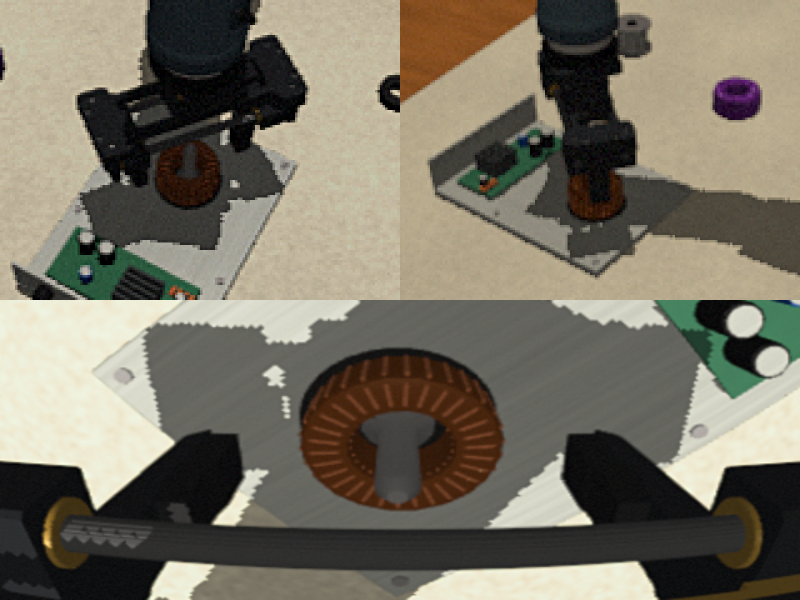

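The transformer lies home: its centre reads z≈0.025 and the plate carries it flat, with the stud upright through the hole. Now the clamp.

```bash
python3 - <<'E'
from h import *
print(get_state()['q'].round(2)); go(.577,.3185,.15)
E
python3 -m inch '[{"dx":0,"dy":0,"dz":-35,"twist":0,"jaw":1},{"dx":0,"dy":0,"dz":-70,"twist":0,"jaw":1},{"dx":-30,"dy":-30,"dz":-90,"twist":0,"jaw":1},{"dx":-72,"dy":-65,"dz":-90,"twist":0,"jaw":1},{"dx":-115,"dy":-100,"dz":-90,"twist":0,"jaw":1}]'
python3 - <<'E'
from h import *
print(get_state()['q'].round(2)); go(.577,.3185,.15)
E
```

```text
[-0.03  0.72 -0.17  1.76  0.19  0.67 -1.08]
tcp [0.603  0.0497 0.0645] jaw deg -44.3 tilt [ 0.0037 -0.0025 -1.    ] -> dx dy dz [-205.9 -174.4  -86.2] t 11.575
time_s: 12.2
ee_pos: [0.5899, 0.2029, 0.1539]
tcp_rot: [0.926, -0.377, 0.002, 0.001]
wrist_force: [0.3, 0.4, -0.0]
finger_gap: 1.0
[-0.26  0.62 -0.21  1.68  0.16  0.86 -1.31]
tcp [0.5899 0.2029 0.1539] jaw deg -44.3 tilt [ 0.0035 -0.0027 -1.    ] -> dx dy dz [-90.  -73.7   3.5] t 12.2
```

```bash
python3 -m inch '[{"dx":-40,"dy":-33,"dz":0,"twist":0,"jaw":1},{"dx":-75,"dy":-60,"dz":0,"twist":0,"jaw":1},{"dx":-88,"dy":-65,"dz":5,"twist":0,"jaw":1},{"dx":-90,"dy":-65,"dz":20,"twist":0,"jaw":1},{"dx":-90,"dy":-65,"dz":30,"twist":0,"jaw":1}]'
python3 - <<'E'
from h import *
L=landmark_of
im,M,T=look('wrist',[('clamp_mid',L)],'wrist9.png')
for c in ('scene','side'): look(c,[('clamp_mid',L)])
print(wproj([.577,.3185,.028],im,M))
go(.577,.3185,.0215)
E
```

```text
time_s: 12.82
ee_pos: [0.571, 0.3094, 0.1217]
tcp_rot: [0.926, -0.378, 0.002, 0.002]
wrist_force: [-0.4, -0.8, 0.5]
finger_gap: 0.998
wrist clamp_mid call 0.8 [0.5732 0.3163 0.0134]
scene clamp_mid call 0.61 [0.5772 0.3231 0.0129]
side clamp_mid call 0.58 [0.5773 0.3209 0.0146]
(np.float64(318.83393392391406), np.float64(190.94922835045938))
tcp [0.5717 0.3116 0.1239] jaw deg -44.4 tilt [ 0.0043 -0.0026 -1.    ] -> dx dy dz [ -1.6  -8.6 102.4] t 13.125
```

View pics/wrist9.png

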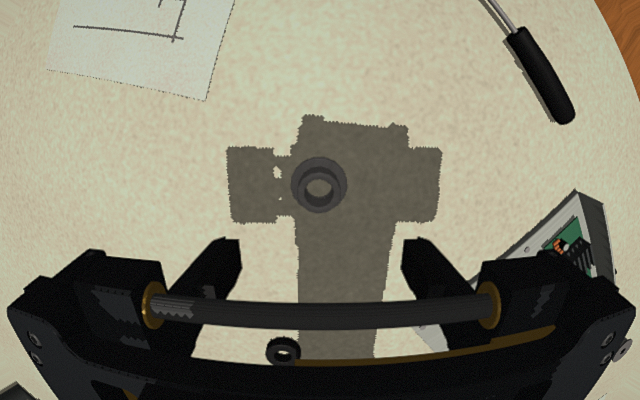

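The clamp is at (319,187), flange down, between the fingers and in line with them. The ferrite ring at (283,350) is clear. I'll descend in two stages.

```bash
python3 -m inch '[{"dx":-1.5,"dy":-9,"dz":25,"twist":0,"jaw":1},{"dx":-1.5,"dy":-9,"dz":50,"twist":0,"jaw":0.7},{"dx":-1.5,"dy":-9,"dz":60,"twist":0,"jaw":0.7},{"dx":-1.5,"dy":-9,"dz":60,"twist":0,"jaw":0.7},{"dx":-1.5,"dy":-9,"dz":60,"twist":0,"jaw":0.7}]'
python3 - <<'E'
from h import *
L=landmark_of
im,M,T=look('wrist',[('clamp_mid',L)],'wrist10.png')
print(wproj([.577,.319,.028],im,M))
go(.577,.319,.0215)
E
```

```text
time_s: 13.75
ee_pos: [0.5778, 0.3192, 0.0651]
tcp_rot: [0.926, -0.378, 0.003, -0.0]
wrist_force: [-0.3, -0.3, 0.5]
finger_gap: 0.85
wrist clamp_mid call 0.88 [0.5777 0.3176 0.0157]
(np.float64(321.41966720847677), np.float64(236.65715059943219))
tcp [0.5778 0.3192 0.0651] jaw deg -44.4 tilt [ 0.0057 -0.0016 -1.    ] -> dx dy dz [-0.7  0.8 43.6] t 13.85
```

View pics/wrist10.png

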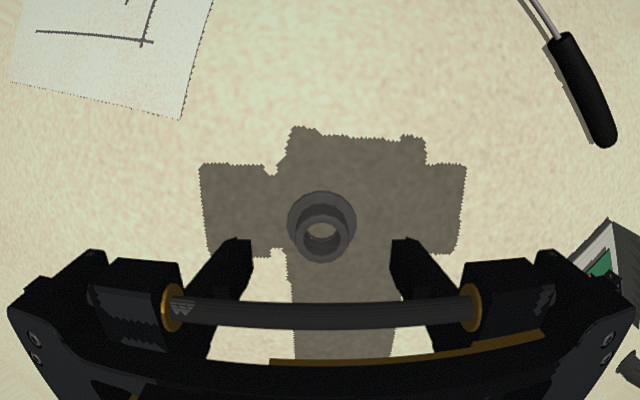

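The hub top is at (322,236), matching the projection (321,237). Going down and closing on the hub above the flange.

```bash
python3 -m inch '[{"dx":0,"dy":0.5,"dz":20,"twist":0,"jaw":0.7},{"dx":0,"dy":0.5,"dz":36,"twist":0,"jaw":0.7},{"dx":0,"dy":0.5,"dz":42.5,"twist":0,"jaw":0.7},{"dx":0,"dy":0.5,"dz":42.5,"twist":0,"jaw":0.3},{"dx":0,"dy":0.5,"dz":42.5,"twist":0,"jaw":-0.2}]' 25; python3 -m inch '[{"dx":0,"dy":0,"dz":0,"twist":0,"jaw":-0.6},{"dx":0,"dy":0,"dz":0,"twist":0,"jaw":-0.6},{"dx":0,"dy":0,"dz":0,"twist":0,"jaw":-0.6},{"dx":0,"dy":0,"dz":0,"twist":0,"jaw":-0.6},{"dx":0,"dy":0,"dz":0,"twist":0,"jaw":-0.6}]' 25
```

```text
time_s: 14.48
ee_pos: [0.578, 0.319, 0.0229]
tcp_rot: [0.926, -0.378, 0.003, -0.001]
wrist_force: [0.3, -0.8, 0.3]
finger_gap: 0.649
time_s: 15.1
ee_pos: [0.5782, 0.3192, 0.0233]
tcp_rot: [0.926, -0.378, 0.003, -0.001]
wrist_force: [-0.3, -0.4, 4.7]
finger_gap: 0.379
```

Gripped on the hub: the opening is about 33 mm. Lifting.

```bash
python3 -m inch '[{"dx":0,"dy":0,"dz":-15,"twist":0,"jaw":-0.6},{"dx":0,"dy":0,"dz":-50,"twist":0,"jaw":-0.6},{"dx":0,"dy":0,"dz":-95,"twist":0,"jaw":-0.6},{"dx":0,"dy":0,"dz":-130,"twist":0,"jaw":-0.6},{"dx":0,"dy":0,"dz":-140,"twist":0,"jaw":-0.6}]'
python3 - <<'E'
from h import *
L=landmark_of
for c in ('wrist','scene','side'): look(c,[('clamp_mid',L)],c+'11.png')
go(.602,.05,.15);print(get_state()['finger_gap'],get_state()['wrist_force'])
E
```

```text
time_s: 15.72
ee_pos: [0.5784, 0.32, 0.1662]
tcp_rot: [0.926, -0.378, 0.005, -0.003]
wrist_force: [-0.0, -0.1, -1.1]
finger_gap: 0.379
wrist clamp_mid call 0.68 [0.5761 0.3208 0.1565]
scene clamp_mid call 0.44 [0.5753 0.3211 0.1524]
side clamp_mid call 0.42 [0.5762 0.3172 0.1505]
tcp [0.5763 0.3187 0.1614] jaw deg -44.4 tilt [ 0.0041 -0.0027 -1.    ] -> dx dy dz [206.2 174.   12.2] t 16.025
0.38465973275028104 [-0.43889806  0.73527072 -1.23581957]
```

View pics/wrist11.png

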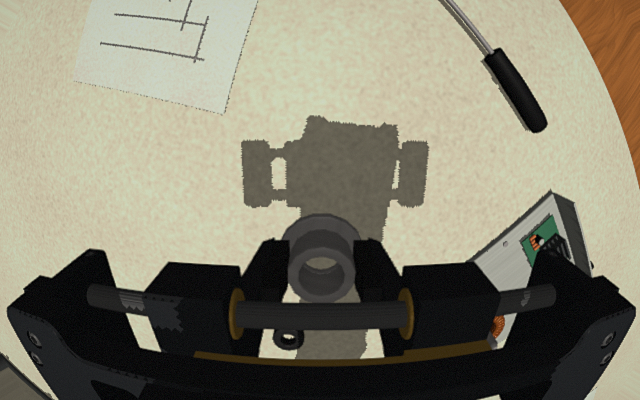

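The sleeve is held upright at wrist (322,260), its centre within about 1 mm of the TCP. Carrying it to the stud.

```bash
python3 -m inch '[{"dx":30,"dy":26,"dz":0,"twist":0,"jaw":-0.6},{"dx":72,"dy":60,"dz":0,"twist":0,"jaw":-0.6},{"dx":115,"dy":97,"dz":0,"twist":0,"jaw":-0.6},{"dx":158,"dy":133,"dz":5,"twist":0,"jaw":-0.6},{"dx":190,"dy":160,"dz":10,"twist":0,"jaw":-0.6}]'; python3 -m inch '[{"dx":8,"dy":8,"dz":0,"twist":0,"jaw":-0.6},{"dx":8,"dy":8,"dz":0,"twist":0,"jaw":-0.6},{"dx":8,"dy":8,"dz":0,"twist":0,"jaw":-0.6},{"dx":8,"dy":8,"dz":0,"twist":0,"jaw":-0.6},{"dx":8,"dy":8,"dz":0,"twist":0,"jaw":-0.6}]'
python3 - <<'E'
from h import *
L=landmark_of
go(.602,.05,.105)
for c in ('wrist','scene','side'): look(c,[('clamp_mid',L),('toroid_mid',L),('stud_foot',L)],c+'12.png')
go(.602,.05,.105)
a=cv2.imread('pics/scene12.png')[170:290,250:410];b=cv2.imread('pics/side12.png')[130:250,200:360];w=cv2.imread('pics/wrist12.png')
cv2.imwrite('pics/c12.png',np.vstack([np.hstack([cv2.resize(i,(400,300),interpolation=3) for i in(a,b)]),cv2.resize(w[150:350,120:520],(800,300))]))
E
```

```text
time_s: 16.65
ee_pos: [0.5997, 0.0681, 0.1508]
tcp_rot: [0.925, -0.379, 0.002, 0.001]
wrist_force: [0.4, 0.4, -0.8]
finger_gap: 0.384
time_s: 17.27
ee_pos: [0.5998, 0.058, 0.1509]
tcp_rot: [0.926, -0.378, 0.002, 0.001]
wrist_force: [-0.6, -0.2, -1.3]
finger_gap: 0.383
tcp [0.5998 0.058  0.1509] jaw deg -44.4 tilt [ 0.0025 -0.0036 -1.    ] -> dx dy dz [ 7.   4.1 46. ] t 17.275
wrist clamp_mid call 0.57 [0.5961 0.0554 0.144 ]
wrist toroid_mid call 0.82 [0.5978 0.0535 0.0277]
wrist toroid_mid call 0.39 [0.5982 0.0436 0.0137]
wrist stud_foot call 0.74 [0.5984 0.0469 0.0098]
scene clamp_mid call 0.56 [0.598  0.0586 0.1406]
scene toroid_mid call 0.82 [ 0.4448 -0.3033  0.0133]
scene toroid_mid call 0.58 [ 0.5655 -0.2128  0.0132]
scene toroid_mid call 0.56 [0.5992 0.0471 0.0249]
scene stud_foot call 0.66 [0.5997 0.0475 0.0072]
side clamp_mid call 0.42 [0.5995 0.0569 0.1406]
side toroid_mid call 0.88 [0.601  0.0447 0.0303]
side toroid_mid call 0.85 [ 0.4519 -0.3033  0.0119]
side toroid_mid call 0.8 [ 0.5646 -0.2091  0.0121]
side stud_foot call 0.6 [0.599  0.0513 0.0081]
tcp [0.5998 0.0567 0.1508] jaw deg -44.5 tilt [ 0.0023 -0.004  -1.    ] -> dx dy dz [ 6.1  3.2 45.9] t 17.875
```

View pics/c12.png

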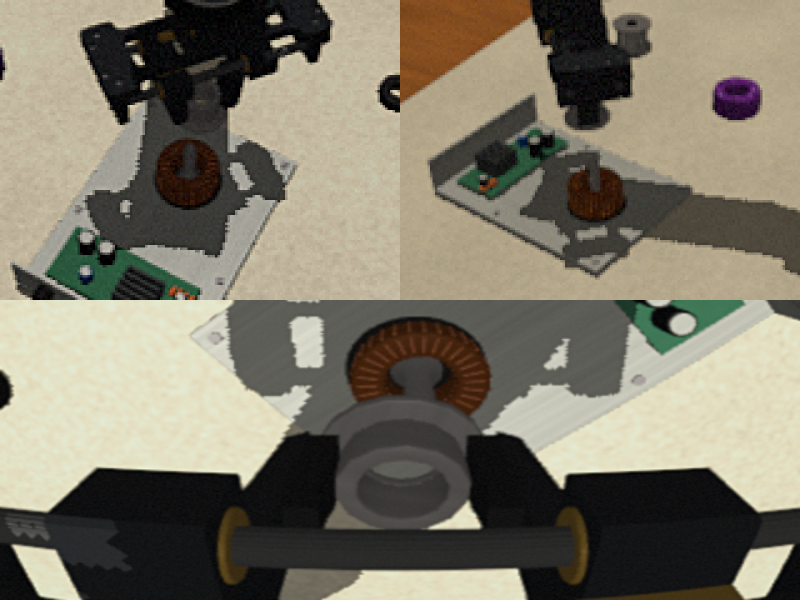

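```bash
python3 -m inch '[{"dx":3,"dy":2,"dz":5,"twist":0,"jaw":-0.6},{"dx":6.5,"dy":3.5,"dz":15,"twist":0,"jaw":-0.6},{"dx":6.5,"dy":3.5,"dz":28,"twist":0,"jaw":-0.6},{"dx":6.5,"dy":3.5,"dz":38,"twist":0,"jaw":-0.6},{"dx":6.5,"dy":3.5,"dz":40,"twist":0,"jaw":-0.6}]';  python3 - <<'E'
from h import *
L=landmark_of
im,M,T=look('wrist',[('clamp_mid',L),('stud_foot',L)],'wrist13.png')
for c in ('scene','side'): look(c,[('clamp_mid',L),('stud_foot',L)],c+'13.png')
go(.602,.0495,.105)
a=cv2.imread('pics/scene13.png')[170:290,250:410];b=cv2.imread('pics/side13.png')[130:250,200:360];w=cv2.imread('pics/wrist13.png')
cv2.imwrite('pics/c13.png',np.vstack([np.hstack([cv2.resize(i,(400,300),interpolation=3) for i in(a,b)]),cv2.resize(w[150:350,120:520],(800,300))]))
E
```

```text
time_s: 18.5
ee_pos: [0.6013, 0.0496, 0.1096]
tcp_rot: [0.926, -0.379, 0.001, 0.002]
wrist_force: [0.2, 1.0, -0.6]
finger_gap: 0.378
wrist clamp_mid call 0.74 [0.598  0.0474 0.0989]
wrist stud_foot call 0.69 [0.6008 0.0481 0.0058]
scene clamp_mid call 0.75 [0.6001 0.0511 0.1   ]
scene stud_foot call 0.83 [0.6017 0.0482 0.0082]
side clamp_mid call 0.52 [0.6024 0.0486 0.101 ]
side stud_foot call 0.69 [0.6006 0.0494 0.0058]
tcp [0.6022 0.0496 0.1112] jaw deg -44.5 tilt [ 0.0028 -0.0039 -1.    ] -> dx dy dz [-0.1  0.2  6.2] t 18.95
```

View pics/c13.png

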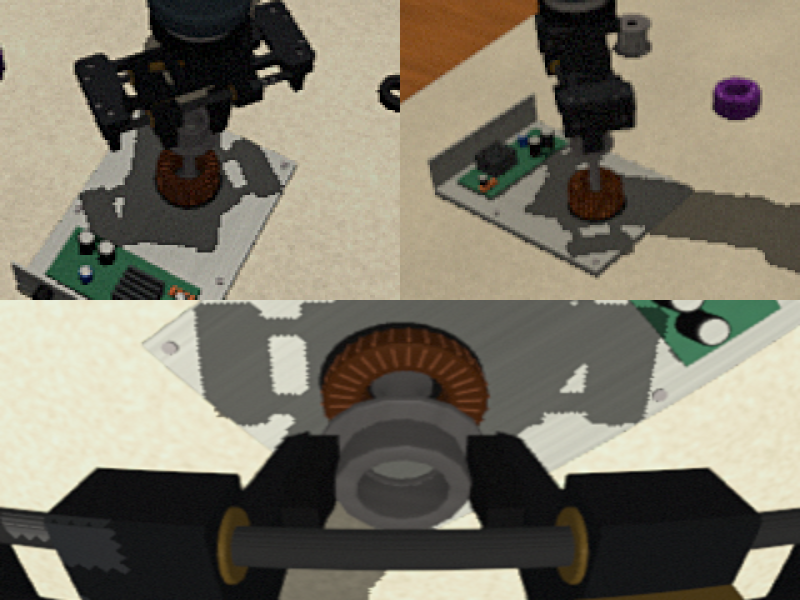

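The sleeve is aligned with the stud in both fixed views. Lowering it about 9 mm past the tip, checking force.

```bash
python3 -m inch '[{"dx":0,"dy":0,"dz":5,"twist":0,"jaw":-0.6},{"dx":0,"dy":0,"dz":11,"twist":0,"jaw":-0.6},{"dx":0,"dy":0,"dz":17,"twist":0,"jaw":-0.6},{"dx":0,"dy":0,"dz":23,"twist":0,"jaw":-0.6},{"dx":0,"dy":0,"dz":25,"twist":0,"jaw":-0.6}]';  python3 - <<'E'
from h import *
L=landmark_of
look('wrist',[('clamp_mid',L)],'wrist14.png')
for c in ('scene','side'): look(c,[('clamp_mid',L)],c+'14.png')
go(.602,.0495,.0635)
a=cv2.imread('pics/scene14.png')[170:290,250:410];b=cv2.imread('pics/side14.png')[130:250,200:360];w=cv2.imread('pics/wrist14.png')
cv2.imwrite('pics/c14.png',np.vstack([np.hstack([cv2.resize(i,(400,300),interpolation=3) for i in(a,b)]),cv2.resize(w[150:350,120:520],(800,300))]))
E
```

```text
time_s: 19.58
ee_pos: [0.602, 0.0494, 0.0855]
tcp_rot: [0.925, -0.379, 0.002, 0.001]
wrist_force: [-0.0, 0.4, -0.6]
finger_gap: 0.383
wrist clamp_mid call 0.7 [0.5949 0.0485 0.0781]
scene clamp_mid call 0.62 [0.5943 0.0497 0.0743]
side clamp_mid call 0.38 [0.5994 0.05   0.0773]
tcp [0.6025 0.0495 0.0864] jaw deg -44.5 tilt [ 0.0033 -0.0039 -1.    ] -> dx dy dz [-0.5  0.3 22.9] t 19.875
```

View pics/c14.png

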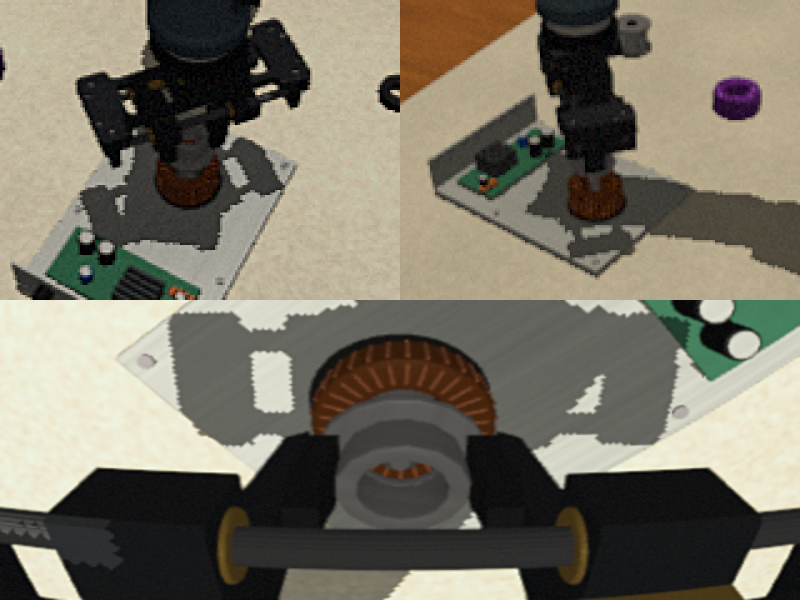

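No contact force with the sleeve bottom at about z=0.063, below the stud tip at 0.072, so the stud must be inside the bore. The wrist camera's oblique line of sight hides it behind the near lip. Continuing down.

```bash
python3 -m inch '[{"dx":0,"dy":0,"dz":4,"twist":0,"jaw":-0.6},{"dx":0,"dy":0,"dz":9,"twist":0,"jaw":-0.6},{"dx":0,"dy":0,"dz":14,"twist":0,"jaw":-0.6},{"dx":0,"dy":0,"dz":18,"twist":0,"jaw":-0.6},{"dx":0,"dy":0,"dz":20,"twist":0,"jaw":-0.6}]';  python3 - <<'E'
from h import *
go(.602,.0495,.0635); look('wrist',[],'wrist15.png')
w=cv2.imread('pics/wrist15.png')
cv2.imwrite('pics/c15.png',cv2.resize(w[180:340,220:420],(750,600),interpolation=3))
E
```

```text
time_s: 20.5
ee_pos: [0.6024, 0.0494, 0.066]
tcp_rot: [0.925, -0.379, 0.002, 0.001]
wrist_force: [0.4, 0.7, -0.4]
finger_gap: 0.38
tcp [0.6024 0.0494 0.066 ] jaw deg -44.5 tilt [ 0.0028 -0.0039 -1.    ] -> dx dy dz [-0.4  0.2  2.5] t 20.5
```

View pics/c15.png

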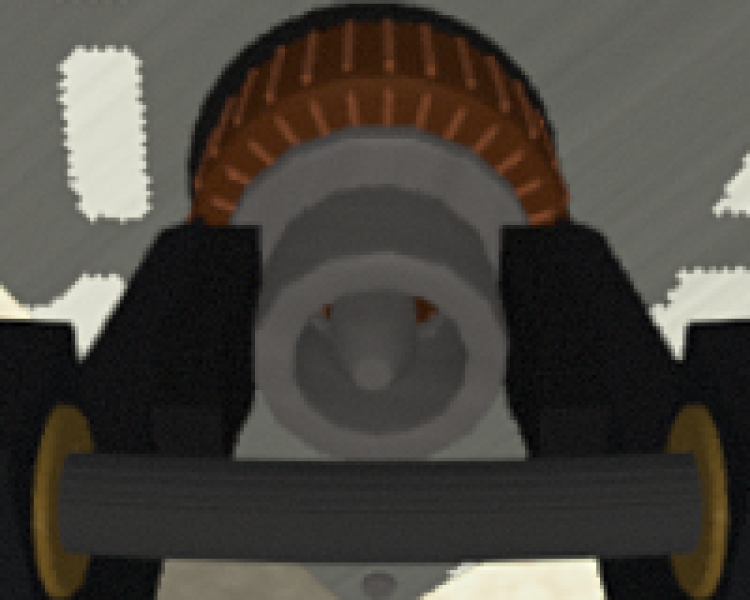

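The stud tip stands centred in the bore at crop (373,370). Lowering the last few millimetres and releasing.

```bash
python3 -m inch '[{"dx":0,"dy":0,"dz":1,"twist":0,"jaw":-0.6},{"dx":0,"dy":0,"dz":2,"twist":0,"jaw":-0.6},{"dx":0,"dy":0,"dz":2.5,"twist":0,"jaw":-0.6},{"dx":0,"dy":0,"dz":2.5,"twist":0,"jaw":-0.6},{"dx":0,"dy":0,"dz":2.5,"twist":0,"jaw":0}]'; python3 -m inch '[{"dx":0,"dy":0,"dz":0,"twist":0,"jaw":0.5},{"dx":0,"dy":0,"dz":0,"twist":0,"jaw":0.5},{"dx":0,"dy":0,"dz":0,"twist":0,"jaw":0.5},{"dx":0,"dy":0,"dz":-15,"twist":0,"jaw":0.5},{"dx":0,"dy":0,"dz":-40,"twist":0,"jaw":0.5}]';python3 -m inch '[{"dx":0,"dy":0,"dz":-40,"twist":0,"jaw":0.5},{"dx":0,"dy":0,"dz":-80,"twist":0,"jaw":0.5},{"dx":0,"dy":20,"dz":-100,"twist":0,"jaw":0.5},{"dx":0,"dy":50,"dz":-100,"twist":0,"jaw":0.5},{"dx":0,"dy":60,"dz":-100,"twist":0,"jaw":0.5}]'
python3 - <<'E'
from h import *
L=landmark_of
go(.602,.0495,.0635)
for c in ('wrist','scene','side'): look(c,[('clamp_mid',L),('toroid_mid',L)],c+'16.png')
a=cv2.imread('pics/scene16.png')[170:290,250:410];b=cv2.imread('pics/side16.png')[130:250,200:360];w=cv2.imread('pics/wrist16.png')
cv2.imwrite('pics/c16.png',np.vstack([np.hstack([cv2.resize(i,(400,300),interpolation=3) for i in(a,b)]),cv2.resize(w[50:250,120:520],(600,300))[:, :].repeat(1,0) if 0 else cv2.resize(w[0:200,60:593],(800,300))]))
E
```

```text
time_s: 21.18
ee_pos: [0.6025, 0.0494, 0.0636]
tcp_rot: [0.925, -0.379, 0.002, 0.001]
wrist_force: [0.4, 1.0, 0.2]
finger_gap: 0.471
time_s: 21.8
ee_pos: [0.6019, 0.0495, 0.1042]
tcp_rot: [0.926, -0.379, 0.002, 0.002]
wrist_force: [0.3, -0.2, 0.5]
finger_gap: 0.752
time_s: 22.42
ee_pos: [0.559, 0.0057, 0.2053]
tcp_rot: [0.925, -0.38, 0.002, 0.002]
wrist_force: [1.4, -0.2, 0.3]
finger_gap: 0.75
tcp [0.559  0.0057 0.2053] jaw deg -44.6 tilt [ 0.0025 -0.0048 -1.    ] -> dx dy dz [ -0.9 -61.6 141.7] t 22.425
wrist clamp_mid call 0.6 [0.5999 0.0482 0.0538]
wrist toroid_mid call 0.75 [ 0.5632 -0.2086  0.0135]
wrist toroid_mid call 0.51 [ 0.4452 -0.3076  0.0131]
scene clamp_mid call 0.67 [0.5985 0.0509 0.0492]
scene toroid_mid call 0.83 [ 0.5631 -0.2124  0.0142]
scene toroid_mid call 0.73 [0.6021 0.0443 0.0254]
scene toroid_mid call 0.66 [ 0.4439 -0.303   0.0127]
side clamp_mid call 0.7 [0.6018 0.0446 0.0549]
side toroid_mid call 0.78 [ 0.4492 -0.302   0.0143]
side toroid_mid call 0.65 [ 0.5619 -0.2095  0.015 ]
side toroid_mid call 0.53 [0.5987 0.0501 0.0283]
```

View pics/c16.png

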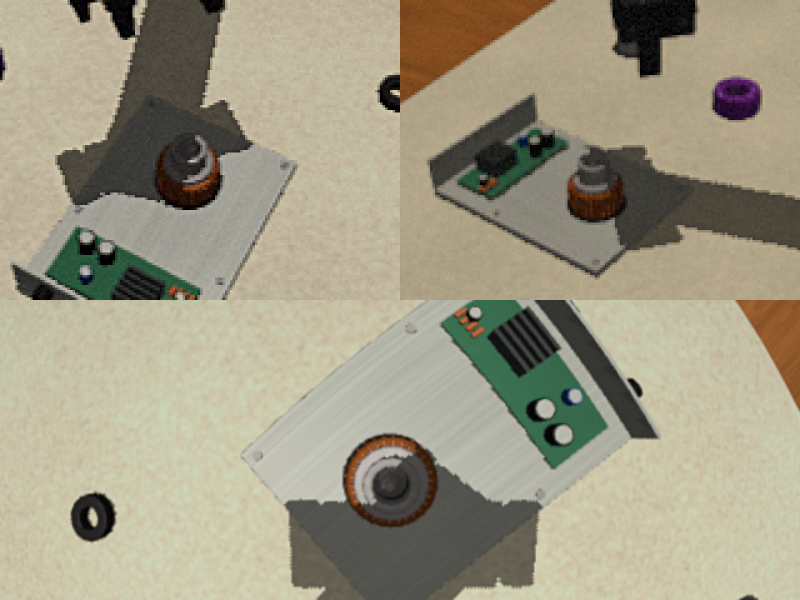

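The sleeve sits flat and concentric on the transformer, with the stud tip inside the bore and the gripper clear. Its measured z of 0.049 to 0.055 matches the expected 0.054. Handing in.

```bash
python3 -c "
from cell import *
print(job_done())"
```

```text
the job is handed in; nothing more can be done
None
```

The transformer is home over the stud, flat on the plate. The clamp sleeve sits flange down on top of it, and I handed the job in at about 22.9 s of the 53 s allowed. No verdict came back.

- **Positions at the last check:** the transformer's centre measured about 0.025–0.028 m above the bench (home 0.025). The sleeve's centre measured 0.049–0.055 m (home 0.054). Both were within about 5 mm of the stud's axis horizontally.
- **Pictures:** both parts look level and concentric with the stud, and the robot was clear of everything.
- **Forces:** wrist readings stayed under about 5 N throughout.

**Failed or disagreeing:**
- One move was refused because I left out the twist value. I sent it again with no harm done.
- The networks' position estimates scattered by up to about 5 mm between cameras.
- The wrist view showed no stud in the bore part way down. A closer crop lower down confirmed it was in and centred.

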